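Line up the attar vials by height

TASK

Line the four empty attar vials up by height on the dark wooden tray, one standing upright in the middle of each cork pad, with the tallest at the end nearest the compact mirror and each next one shorter, down to the shortest at the bangle roller's end. They are glass, so do not drop or knock any over, and leave the compact mirror where it is.

Things in the scene. Friction and masses are not known exactly. Their poses are not given: they have to be found in the camera images.
- vial_shortest_mid (a point): Loose empty attar vial, the shortest of four, 48 mm tall over all: upright green-tinted glass cylinder 30 mm in diameter and 29 mm high, then a narrow neck and a small brass ball stopper (15 mm). About 40 g. This point is on its axis, half-way up (24 mm above its underside); z up along the vial. At the start it stands on the table, in front of the tray as the robot sees it.
- vial_second_mid (a point): Loose empty attar vial, the second shortest of four, 64 mm tall over all: upright green-tinted glass cylinder 30 mm in diameter and 45 mm high, then a narrow neck and a small brass ball stopper (15 mm). About 50 g. This point is on its axis, half-way up (32 mm above its underside); z up along the vial. At the start it stands on the table, in front of the tray as the robot sees it.
- vial_third_mid (a point): Loose empty attar vial, the second tallest of four, 80 mm tall over all: upright green-tinted glass cylinder 30 mm in diameter and 61 mm high, then a narrow neck and a small brass ball stopper (15 mm). About 60 g. This point is on its axis, half-way up (40 mm above its underside); z up along the vial. At the start it stands on the table, in front of the tray as the robot sees it.
- vial_tallest_mid (a point): Loose empty attar vial, the tallest of four, 96 mm tall over all: upright green-tinted glass cylinder 30 mm in diameter and 77 mm high, then a narrow neck and a small brass ball stopper (15 mm). About 70 g. This point is on its axis, half-way up (48 mm above its underside); z up along the vial. At the start it stands on the table, in front of the tray as the robot sees it.
- pad_a: One of four identical round cork pads, 50 mm in diameter, 3 mm thick, fixed on the tray in one straight row, 70 mm centre to centre. The letters say nothing about the order in the row. Origin: centre of its underside, which is 6 mm above the table (vials stand on its top, 9 mm above the table).
- pad_b: One of four identical round cork pads, 50 mm in diameter, 3 mm thick, fixed on the tray in one straight row, 70 mm centre to centre. The letters say nothing about the order in the row. Origin: centre of its underside, which is 6 mm above the table (vials stand on its top, 9 mm above the table).
- pad_c: One of four identical round cork pads, 50 mm in diameter, 3 mm thick, fixed on the tray in one straight row, 70 mm centre to centre. The letters say nothing about the order in the row. Origin: centre of its underside, which is 6 mm above the table (vials stand on its top, 9 mm above the table).
- pad_d: One of four identical round cork pads, 50 mm in diameter, 3 mm thick, fixed on the tray in one straight row, 70 mm centre to centre. The letters say nothing about the order in the row. Origin: centre of its underside, which is 6 mm above the table (vials stand on its top, 9 mm above the table).
- tray: Dark wooden tray, a flat rimless board 84 x 292 x 6 mm with two thin brass lines, fixed on the table. Origin: centre of its underside, at table height. Its y axis runs along the row of pads, x across it, z up; the pads sit at y = -105, -35, 35 and 105 mm, x = 0.
- mirror: Loose round aluminium compact mirror, standing open: base disc 74 mm across and 9 mm thick, lid of the same size leaning up and back, about 80 mm high. It stands beyond one end of the tray, about 220 mm from the tray's centre along the row and 20 to 45 mm off its line on the side away from the robot; at the other end stands a fixed wooden bangle roller (136 mm long across the row, 78 mm high, carrying bangles). Which end varies. Origin: centre of the base's underside.

How it is judged:
At the end, for the whole second after the job is handed in: Tallest vial on the pad nearest the mirror, then in falling order to the shortest at the roller's end; each upright (0.1 rad), within 12 mm of its pad's centre along and across the row, its foot within 4 mm of the pad's top; all released and at rest (((y of mirror in the frame of tray above 0 m and (x of vial_shortest_mid in the frame of tray between -0.012 and 0.012 m and y of vial_shortest_mid in the frame of tray between -0.117 and -0.093 m and z of vial_shortest_mid in the frame of tray between 0.029 and 0.037 m) and (x of vial_second_mid in the frame of tray between -0.012 and 0.012 m and y of vial_second_mid in the frame of tray between -0.047 and -0.023 m and z of vial_second_mid in the frame of tray between 0.037 and 0.045 m) and (x of vial_third_mid in the frame of tray between -0.012 and 0.012 m and y of vial_third_mid in the frame of tray between 0.023 and 0.047 m and z of vial_third_mid in the frame of tray between 0.045 and 0.053 m) and (x of vial_tallest_mid in the frame of tray between -0.012 and 0.012 m and y of vial_tallest_mid in the frame of tray between 0.093 and 0.117 m and z of vial_tallest_mid in the frame of tray between 0.053 and 0.061 m)) or (y of mirror in the frame of tray below 0 m and (x of vial_shortest_mid in the frame of tray between -0.012 and 0.012 m and y of vial_shortest_mid in the frame of tray between 0.093 and 0.117 m and z of vial_shortest_mid in the frame of tray between 0.029 and 0.037 m) and (x of vial_second_mid in the frame of tray between -0.012 and 0.012 m and y of vial_second_mid in the frame of tray between 0.023 and 0.047 m and z of vial_second_mid in the frame of tray between 0.037 and 0.045 m) and (x of vial_third_mid in the frame of tray between -0.012 and 0.012 m and y of vial_third_mid in the frame of tray between -0.047 and -0.023 m and z of vial_third_mid in the frame of tray between 0.045 and 0.053 m) and (x of vial_tallest_mid in the frame of tray between -0.012 and 0.012 m and y of vial_tallest_mid in the frame of tray between -0.117 and -0.093 m and z of vial_tallest_mid in the frame of tray between 0.053 and 0.061 m))) and angle between each of vial_shortest_mid, vial_second_mid, vial_third_mid, vial_tallest_mid's own z axis and vertical below 0.1 rad and linear speed of each of vial_shortest, vial_second, vial_third, vial_tallest below 0.02 m/s and contact force between each of vial_shortest, vial_second, vial_third, vial_tallest and the fingers below 0.05 N); the robot touches nothing.
It fails at once if a vial is knocked over (angle between any of vial_shortest_mid, vial_second_mid, vial_third_mid, vial_tallest_mid's own z axis and vertical above 0.7 rad).
It fails at once if a vial is dropped (falls free faster than 0.7 m/s, about 25 mm) ((linear speed of vial_shortest above 0.7 m/s and contact force between vial_shortest and the fingers below 0.05 N) or (linear speed of vial_second above 0.7 m/s and contact force between vial_second and the fingers below 0.05 N) or (linear speed of vial_third above 0.7 m/s and contact force between vial_third and the fingers below 0.05 N) or (linear speed of vial_tallest above 0.7 m/s and contact force between vial_tallest and the fingers below 0.05 N)).
It fails at once if the compact mirror is pushed more than 30 mm (distance of mirror from where it was at the start of the episode above 0.03 m).
It also fails if it takes over 96 s, if anything falls off the work surface, if the arm or the gripper's body presses on something with over 40 N, if the wrist force passes 120 N, or if a joint passes its speed limit or range.

ROBOT

A 7-joint arm with a two-finger parallel gripper is mounted at the origin on the work surface. World frame = base frame: x ahead of the robot, y to its left, z up, the work surface at z = 0. Lengths are in m, angles in rad, forces in N, time in s.
With the tool pointing down it reaches from about 0.4 to 0.9 m from the base axis. Payload 5.5 kg.
Tool frame: the origin (TCP) lies midway between the tips of the shut fingers; the grasp point (between the pads) lies 19 mm behind it (manip.grip_depth is the distance from the TCP to the grasp point, in m); z points along the fingers, y is the line along which they close (so a half turn about z gives the same grasp; the last joint's range is limited). The gripper opens to 92 mm and grips with 3 to 60 N. Pads are 19 mm wide; open, the fingers measure 130 mm over their backs; the gripper's body (75 mm by 190 mm) begins 47 mm behind the grasp point.
Start: joints at [0.263, 0.501, -0.427, 1.55, 0.221, 1.138, -0.21], TCP at [0.65, 0, 0.227] pointing down, gripper open.
Joint ranges: [-2.88, 2.88], [-0.31, 2.03], [-1.54, 1.56], [0.2, 2.42], [-1.41, 4.55], [0.19, 2.02], [-2.57, 2.57]. Speed limits (rad/s): [2.57, 2.57, 3.14, 3.14, 3.14, 3.14, 3.14].

INTERFACE

Orientations are given as a unit quaternion [x, y, z, w].
In Python, from bench import manip, effector, viewer gives the robot as it stands. Calls block until the motion is done:
- manip.move_pose(position, orientation): joint-space move of the TCP to a pose.
- manip.servo_line(position, ori=None, vel=0.15): straight line of the TCP; ori=None keeps the orientation; vel is the mean speed in m/s.
- manip.movej(angles): joint-space move.
- effector.open_jaws() and effector.close(f_grip=None): open the fingers fully, or close them until they stop; f_grip is the grip in N (None keeps the last).
- manip.sleep(seconds).
- manip.solve_ik(position, orientation): joint angles nearest the present ones, or None.
- viewer.get_image(name): name is "scene" or "side" or "wrist"; returns the picture (420x560x3 uint8, red, green, blue); there is no depth.
- viewer.get_calibration(name): a dict with "vfov" (degrees; the focal length in pixels is half the picture's height over the tangent of half this angle, whatever the lens; pixels are square), "cx", "cy" (the principal point, pixels), "eye" and "attitude" of the camera in the world. Camera axes: x right, y down, z forward; pixel columns grow to the right and rows downward; lengths in m; the calibration is good to about 2 mm. The wrist camera is an equidistant fisheye: a pixel r from the principal point sees the ray r / f radians off the axis. A picture is of the moment at which its call begins: read the wrist's pose just before it. get_calibration takes no time and is no camera call; for the wrist camera it gives the pose at the moment of the call.
A pose or a line that the arm cannot do raises manip.PlanningError and nothing moves.
- manip.hand_in(): hands the job in; it is judged then, once.
Readings, each from a call of its own:
- manip.current_clock(): time.
- manip.current_q(): joint angles.
- manip.current_joint_velocities(): joint speeds.
- manip.current_tau(): joint torques, N m.
- manip.current_tool_pos(): TCP position.
- manip.current_tcp_rot(): TCP orientation.
- manip.current_force(): force on the tool from outside, world axes, zero at the start.
- manip.current_wrist_torque(): the same for the moment, N m.
- manip.current_finger_gap(): finger opening in m.
- manip.current_gripper_force(): force on a finger pad.
Only numpy, scipy, OpenCV 4.12 (cv2) and the standard library are available. Lean on these libraries where they do the work, as an engineer would, in place of code of your own. Each camera call takes 0.05 s, during which the arm holds its last target. There are 200 camera calls.

## Working session

There is one attempt and no reset: what is moved stays moved. The work goes in short steps, each a Python script; the robot and the scene stay as the last script left them, time stands still between calls to the robot, and variables do not carry over. Pictures are saved under pics/ and viewed, at most 14 in all, crops included, and the job is handed in when it is done.

```bash
ls; mkdir -p pics
python3 - <<'E'
from bench import manip, effector, viewer
import cv2
for n in ("scene","side","wrist"):
    c=viewer.get_calibration(n); print(n,c)
    cv2.imwrite(f"pics/{n}0.png",viewer.get_image(n)[:,:,::-1])
print(manip.current_clock(),manip.current_tcp_rot())
E
```

```text
pics
scene {'vfov': 43.90828489550401, 'cx': 278.48378354848927, 'cy': 210.37258840352385, 'eye': array([ 0.8336799 , -0.41049004,  0.76566035]), 'attitude': array([ 0.92198676,  0.25345175, -0.0733219 , -0.28341934])}
side {'vfov': 55.86340563824816, 'cx': 275.19790810909797, 'cy': 208.94292492748193, 'eye': array([ 0.50535964, -0.52934234,  0.48964955]), 'attitude': array([ 0.90161281, -0.05173156,  0.02290132, -0.4288283 ])}
wrist {'vfov': 65.70646984690485, 'cx': 276.9300250212669, 'cy': 203.9959203992038, 'eye': array([0.65035839, 0.06758993, 0.38500607]), 'attitude': array([ 9.92169622e-01,  2.98732186e-04, -5.28297513e-04,  1.24896246e-01])}
0.15 [ 7.07100746e-01  7.07112405e-01 -5.05735355e-04 -5.71038798e-04]
```

View pics/scene0.png

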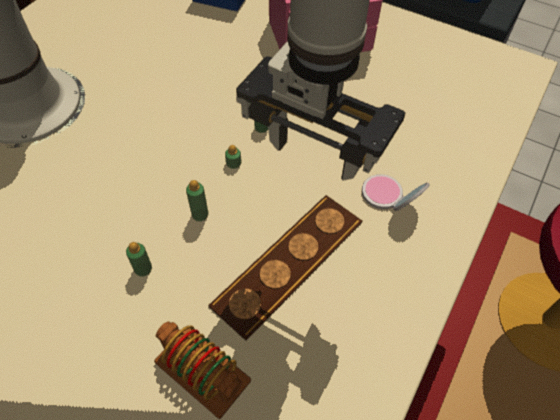

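View pics/side0.png

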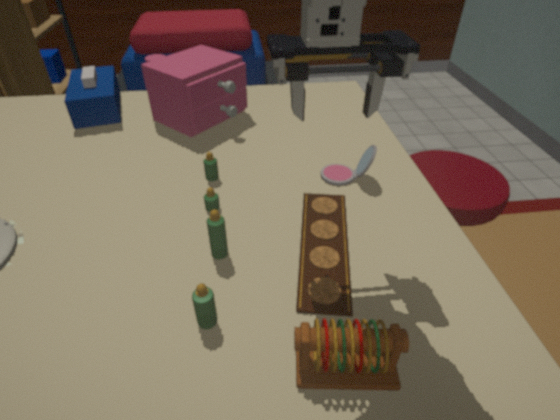

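View pics/wrist0.png

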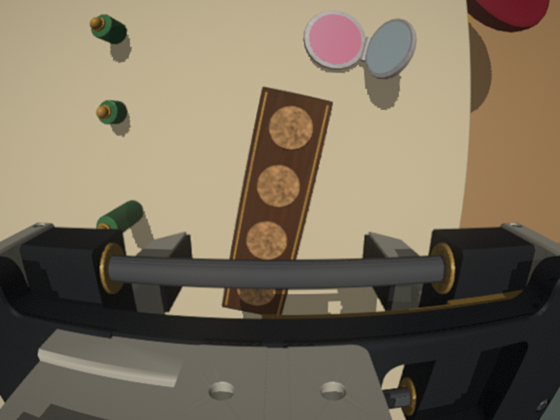

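The mirror is at the +y end of the tray (wrist view ~(335,40)) and the roller is at the −y end (scene ~(200,365)). The vials in the scene view are at about (261,125), (233,157), (198,200) and (139,260). The pads run from (245,303) to (330,221).

Next I'll triangulate the stoppers and pads from the scene and side views.

```bash
cat > h.py <<'E'
import numpy as np, cv2
from scipy.spatial.transform import Rotation as R
def ray(c,uv,fish=False):
    f=210/np.tan(np.radians(c['vfov'])/2); x,y=(uv[0]-c['cx'])/f,(uv[1]-c['cy'])/f
    if fish:
        r=np.hypot(x,y); d=np.array([x/r*np.sin(r),y/r*np.sin(r),np.cos(r)])
    else: d=np.array([x,y,1.])
    return np.array(c['eye']),R.from_quat(c['attitude']).apply(d/np.linalg.norm(d))
def tri(rays):
    A=sum(np.eye(3)-np.outer(d,d) for _,d in rays); b=sum((np.eye(3)-np.outer(d,d))@o for o,d in rays)
    p=np.linalg.solve(A,b); return p,max(np.linalg.norm(np.cross(p-o,d)) for o,d in rays)
def plane(r,z): o,d=r; return o+d*(z-o[2])/d[2]
def blobs(img,lo,hi,amin=12,box=None,k=0):
    m=cv2.inRange(cv2.cvtColor(img,cv2.COLOR_RGB2HSV),np.array(lo),np.array(hi))
    if box is not None:
        q=np.zeros_like(m); x0,y0,x1,y1=box; q[y0:y1,x0:x1]=m[y0:y1,x0:x1]; m=q
    if k: m=cv2.morphologyEx(m,cv2.MORPH_CLOSE,np.ones((k,k),np.uint8))
    n,_,s,c=cv2.connectedComponentsWithStats(m)
    return [(tuple(c[i].round(1)),tuple(s[i])) for i in range(1,n) if s[i][4]>=amin]
E
python3 - <<'E'
import cv2
from h import *
P={n:cv2.imread(f"pics/{n}0.png")[:,:,::-1].copy() for n in("scene","side","wrist")}
for n,pts in (("scene",[(233,149),(195,184),(134,246),(330,221),(303,246),(275,274),(245,303),(233,160),(345,215),(235,285)]),("side",[(210,157),(210,193),(214,214),(201,289),(324,205),(324,229),(324,257),(324,291)]),("wrist",[(291,128),(278,186),(96,23),(104,113)])):
    hsv=cv2.cvtColor(P[n],cv2.COLOR_RGB2HSV)
    print(n,[(p,hsv[p[1],p[0]].tolist()) for p in pts])
for n,b in (("scene",(100,90,370,330)),("side",(180,140,360,330)),("wrist",(60,0,350,310))):
    for nm,lo,hi in (("orange",(8,110,60),(22,255,255)),("green",(40,60,20),(90,255,200))):
        print(n,nm,[(c,s) for c,s in blobs(P[n],lo,hi,15,b)])
E
```

```text
scene [((233, 149), [19, 169, 119]), ((195, 184), [18, 168, 141]), ((134, 246), [19, 174, 144]), ((330, 221), [14, 145, 137]), ((303, 246), [16, 165, 125]), ((275, 274), [15, 150, 117]), ((245, 303), [15, 162, 55]), ((233, 160), [45, 78, 52]), ((345, 215), [8, 147, 87]), ((235, 285), [14, 181, 97])]
side [((210, 157), [21, 141, 92]), ((210, 193), [21, 132, 93]), ((214, 214), [19, 147, 113]), ((201, 289), [21, 163, 114]), ((324, 205), [18, 129, 125]), ((324, 229), [16, 133, 125]), ((324, 257), [17, 138, 122]), ((324, 291), [13, 121, 76])]
wrist [((291, 128), [15, 126, 113]), ((278, 186), [15, 130, 116]), ((96, 23), [19, 168, 102]), ((104, 113), [19, 165, 94])]
scene orange [((np.float64(267.6), np.float64(103.7)), (np.int32(259), np.int32(101), np.int32(17), np.int32(8), np.int32(34))), ((np.float64(356.0), np.float64(112.4)), (np.int32(341), np.int32(105), np.int32(29), np.int32(17), np.int32(172))), ((np.float64(270.6), np.float64(116.9)), (np.int32(269), np.int32(112), np.int32(5), np.int32(10), np.int32(18))), ((np.float64(305.0), np.float64(119.1)), (np.int32(298), np.int32(116),
[... 3128 characters left out ...]
float64(103.3), np.float64(226.2)), (np.int32(97), np.int32(223), np.int32(13), np.int32(7), np.int32(57))), ((np.float64(104.2), np.float64(266.4)), (np.int32(99), np.int32(243), np.int32(15), np.int32(50), np.int32(256))), ((np.float64(250.4), np.float64(296.8)), (np.int32(223), np.int32(288), np.int32(64), np.int32(22), np.int32(890)))]
wrist green [((np.float64(110.8), np.float64(30.4)), (np.int32(91), np.int32(15), np.int32(35), np.int32(29), np.int32(565))), ((np.float64(114.5), np.float64(111.9)), (np.int32(99), np.int32(100), np.int32(28), np.int32(24), np.int32(399))), ((np.float64(122.5), np.float64(216.0)), (np.int32(96), np.int32(201), np.int32(47), np.int32(31), np.int32(796)))]
```

Run:
```python
import cv2
from h import *
from bench import viewer
cal={n:viewer.get_calibration(n) for n in("scene","side","wrist")}
P={n:cv2.imread(f"pics/{n}0.png")[:,:,::-1].copy() for n in cal}
r=lambda n,uv: ray(cal[n],uv,n=="wrist")
V={'A':{'side':(209,155.8),'wrist':(96.9,22.8)},'B':{'scene':(232.2,149.3),'side':(210,191.3),'wrist':(103.2,111.4)},
'C':{'scene':(193.6,185.2),'side':(214.2,214.3)},'D':{'scene':(133.7,247.1),'side':(201.2,289.7)}}
for k,o in V.items(): print(k,*tri([r(n,uv) for n,uv in o.items()]))
pads={}
for n,b in (("scene",(210,196,362,330)),("side",(297,194,352,314)),("wrist",(235,95,325,262))):
    res=[]
    for c,s in blobs(P[n],(9,90,101),(24,166,255),150,b,3): 
        res.append((c,s[2:].tolist() if hasattr(s,'tolist') else [int(v) for v in s[2:]]))
        print(n,[float(v) for v in c],[int(v) for v in s[2:]],plane(r(n,c),.009).round(4))
# pads by local median of samples: mirror for reference
for n,uv in (("scene",(383,190)),("wrist",(335,40)),("side",(338,173))): print("mirror",n,plane(r(n,uv),.009).round(3))
```

```text
A [0.4465577  0.19449623 0.05388377] 0.0005356822020109778
B [0.44821394 0.08918155 0.03826938] 0.0010854014333151697
C [ 0.46278309 -0.04201596  0.08875413] 0.00021385648047757334
D [ 0.44401587 -0.17588866  0.07025955] 0.0002865388570510713
scene [329.5, 220.0] [30, 25, 587] [0.6651 0.0609 0.009 ]
scene [303.0, 245.8] [31, 27, 643] [ 0.6508 -0.0078  0.009 ]
scene [274.8, 273.4] [32, 29, 695] [ 0.6366 -0.0763  0.009 ]
side [302.5, 254.3] [11, 114, 305] [ 0.6026 -0.068   0.009 ]
side [344.6, 236.6] [9, 89, 252] [ 0.6838 -0.0336  0.009 ]
side [324.0, 204.7] [27, 18, 359] [0.6664 0.0596 0.009 ]
side [324.0, 228.6] [29, 20, 445] [ 0.652  -0.0086  0.009 ]
side [324.1, 256.6] [31, 23, 548] [ 0.6376 -0.0774  0.009 ]
wrist [249.5, 173.1] [32, 163, 489] [0.618  0.0087 0.009 ]
wrist [290.6, 127.2] [44, 44, 1537] [0.6658 0.0623 0.009 ]
wrist [308.6, 186.2] [34, 146, 448] [ 0.6876 -0.0069  0.009 ]
wrist [277.9, 185.6] [43, 43, 1449] [ 0.6513 -0.0062  0.009 ]
wrist [266.2, 240.0] [41, 39, 1253] [ 0.6369 -0.0745  0.009 ]
mirror scene [0.718 0.168 0.009]
mirror wrist [0.717 0.167 0.009]
mirror side [0.719 0.164 0.009]
```

Two or more views agree with each other and with the listed heights: A is second, B shortest, C tallest and D third. Pad tops come out at 9 mm. I'll place the shortest first.

```bash
cat > go.py <<'E'
from h import *
from bench import manip, effector, viewer
p1,p4=np.array([.6658,.0609]),np.array([.6226,-.1445])
PAD=[p1+(p4-p1)*i/3 for i in range(4)]
yaw=np.arctan2(p4[0]-p1[0],p1[1]-p4[1])
Q=(R.from_euler('z',yaw)*R.from_quat([.70710678,.70710678,0,0])).as_quat()
D=manip.grip_depth
V={'shortest':((.4482,.0892),3,.022),'second':((.4466,.1945),2,.031),'third':((.4440,-.1759),1,.044),'tallest':((.4628,-.0420),0,.060)}
def at(xy,g): return [xy[0],xy[1],g-D]
def place(name):
    xy,i,g=V[name]; pad=PAD[i]
    up=g+.125
    manip.move_pose(at(xy,max(up,.18)),Q)
    manip.servo_line(at(xy,g),vel=.12)
    effector.close(f_grip=12)
    print(name,'gap',manip.current_finger_gap(),'F',manip.current_gripper_force(),'tcp',np.round(manip.current_tool_pos(),4),at(xy,g))
    manip.servo_line(at(xy,up),vel=.15)
    manip.servo_line(at(pad,up),Q,vel=.2)
    manip.servo_line(at(pad,g+.014),vel=.12)
    manip.sleep(.2); f0=manip.current_force()[2]
    for dz in np.arange(.012,.0069,-.001):
        manip.servo_line(at(pad,g+dz),vel=.02); manip.sleep(.1)
        f=manip.current_force()[2]-f0
        if f>1: break
    print('down at',dz,f,np.round(manip.current_tool_pos(),4),'gap',manip.current_finger_gap())
    effector.open_jaws(); manip.sleep(.2)
    manip.servo_line(at(pad,max(up,.18)),vel=.15)
    print('t',manip.current_clock())
E
python3 - <<'E'
from go import *
print(yaw,D)
place('shortest')
cv2.imwrite("pics/s1.png",viewer.get_image("side")[:,:,::-1])
E
```

```text
-0.2072999266880058 0.0188
shortest gap 0.02914691844215872 F 12.000043094158173 tcp [0.4481 0.0892 0.0032] [0.4482, 0.0892, 0.003199999999999998]
down at 0.007999999999999997 7.233094604618017 [ 0.6227 -0.1445  0.0122] gap 0.02952997008236926
t 11.5917
```

View pics/s1.png

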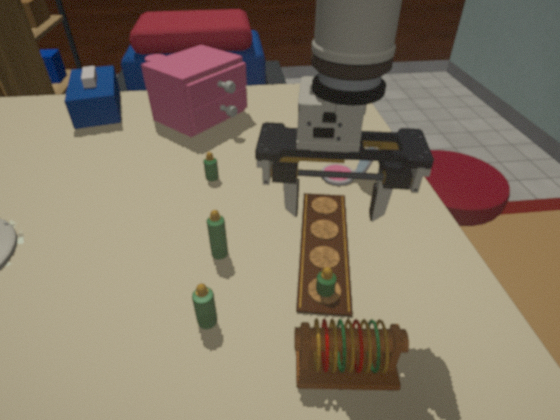

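The shortest vial stands on the pad at the roller end, at about (326,285). I'll place the other three.

```bash
sed -i "s/^    manip.servo_line(at(xy,up),vel=.15)/    assert manip.current_finger_gap()>.026\n&/" go.py
python3 - <<'E'
from go import *
for n in ('second','third','tallest'): place(n)
manip.move_pose([.45,.25,.3],Q)
for n in ("scene","side"): cv2.imwrite(f"pics/{n}9.png",viewer.get_image(n)[:,:,::-1])
E
```

```text
second gap 0.029299303364866136 F 11.99997290968895 tcp [0.4466 0.1945 0.0122] [0.4466, 0.1945, 0.012199999999999999]
down at 0.007999999999999997 5.417845313189205 [ 0.6372 -0.076   0.0212] gap 0.029243154349049626
t 23.6417
third gap 0.029887970189101262 F 11.996356397867203 tcp [ 0.4439 -0.1759  0.0252] [0.444, -0.1759, 0.025199999999999997]
down at 0.007999999999999997 5.728591257511996 [ 0.6515 -0.0076  0.0341] gap 0.03030851144775856
t 34.5667
tallest gap 0.02978219997319837 F 11.975882202386856 tcp [ 0.4627 -0.042   0.0412] [0.4628, -0.042, 0.0412]
down at 0.007999999999999997 5.983762766185545 [0.6659 0.0611 0.0501] gap 0.02963714070812659
t 45.0583
```

View pics/scene9.png

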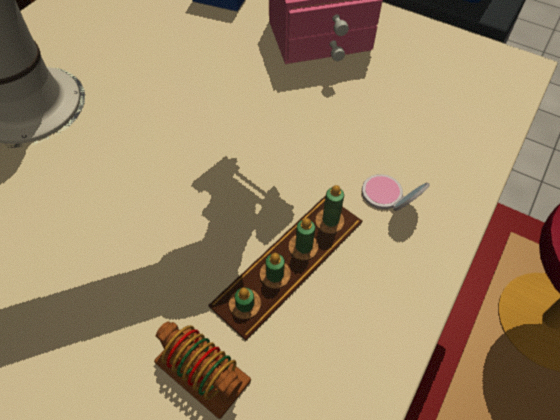

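View pics/side9.png

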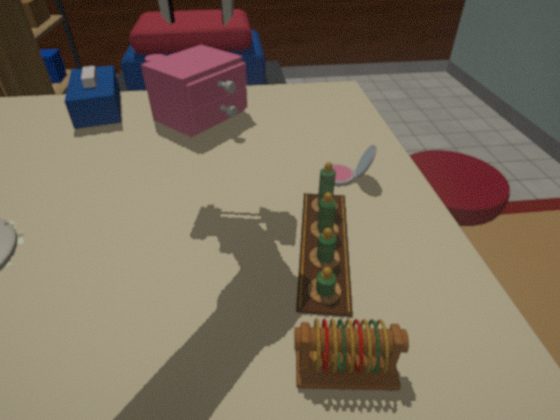

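All four stand upright on their pads in falling order from the mirror, and the mirror hasn't moved. I'll check the positions numerically, then hand in.

Run:
```python
from go import *
ok=True
S={'tallest':((336,190),(328,166)),'third':((306,223),(328,197)),'second':((275,258),(328,232)),'shortest':((244,294),(327,272))}
u=np.append((p1-p4)/np.linalg.norm(p1-p4),0)
for n,(a,b) in S.items():
    p,e=tri([ray(viewer.get_calibration('scene'),a),ray(viewer.get_calibration('side'),b)])
    d=(p-np.append(PAD[V[n][1]],0)); al=d@u; ac=d[0]*u[1]-d[1]*u[0]
    print(n,'along %.4f across %.4f z %.4f err %.4f'%(al,ac,p[2],e)); ok&=abs(al)<.009 and abs(ac)<.009
print(ok, manip.hand_in() if ok else 'not handed in')
```

```text
tallest along 0.0013 across 0.0014 z 0.0969 err 0.0002
third along -0.0008 across 0.0017 z 0.0816 err 0.0007
second along -0.0031 across 0.0025 z 0.0669 err 0.0003
shortest along -0.0017 across 0.0025 z 0.0488 err 0.0005
the job is handed in; nothing more can be done
True None
```

The job is handed in: all four vials stand upright on their pads, tallest nearest the mirror down to shortest at the roller, each measured within about 4 mm of its pad's centre; the mirror looked unmoved, and the official verdict was not shown.

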